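# Make up two drum repair kits

### The job

Make up two drum repair kits from the stock lying on the bench. The blue tray gets the long silver tension rod, the dark grey lug and the silver T-shaped drum key; the orange tray gets the brass tension rod and the silver lug. Lay each rod lengthwise in the middle of its tray's long compartment, the lugs and the silver key flat in the middle of the compartments on the other side, one part to a compartment, and leave the short silver rod where it lies.

Things in the scene. Friction and masses are not known exactly. Their poses are not given: they have to be found in the camera images.
- blue_tray: blue kit tray, fixed, 152 (x) x 138 mm (y), z up, origin at centre of underside. Floor 3 mm thick; walls and ribs 4 mm thick, rising to 8 mm. Long compartment on its -x side (robot side, with a white card outside): 70 x 130 mm, centre x = -0.037, y = 0. On its +x side two squarish compartments, each 70 (x) x 63 mm (y), centres x = 0.037, y = +0.0335 and y = -0.0335
- orange_tray: orange kit tray, fixed, 152 (x) x 138 mm (y), z up, origin at centre of underside. Floor 3 mm thick; walls and ribs 4 mm thick, rising to 8 mm. Long compartment on its -x side (robot side, with a white card outside): 70 x 130 mm, centre x = -0.037, y = 0. On its +x side one undivided wide compartment, 70 (x) x 130 mm (y), centre x = 0.037, y = 0
- long_silver_rod: the longer of two silver rods: drum tension rod with a square head and washer at one end, lying, 85 x 11 x 11 mm. Origin at the middle of its length, on its underside; x runs along the rod, away from the head; z up at the start. About 8 mm thick at the middle, 11 mm at the washer (x = -0.036). 22 g
- brass_rod: the brass-yellow rod: drum tension rod with a square head and washer at one end, lying, 85 x 11 x 11 mm. Origin at the middle of its length, on its underside; x runs along the rod, away from the head; z up at the start. About 8 mm thick at the middle, 11 mm at the washer (x = -0.036). 22 g
- short_silver_rod: the shorter of two silver rods, 60 x 11 x 11 mm, otherwise like the longer one; not wanted, stays where it lies. Origin at the middle of its underside, x along it
- dark_lug: dark grey turned drum lug (a barrel with a short stub at the middle of one side), 40 x 19 x 13 mm lying. Origin at the middle of its underside; its x runs along the 40 mm barrel, y across it (stub towards -y), z up at the start. Across the middle, barrel and stub together, it is 18 mm wide. 60 g
- silver_lug: silver turned drum lug (a barrel with a short stub at the middle of one side), 40 x 19 x 13 mm lying. Origin at the middle of its underside; its x runs along the 40 mm barrel, y across it (stub towards -y), z up at the start. Across the middle, barrel and stub together, it is 18 mm wide. 60 g
- silver_key: silver T-shaped drum key, lying flat, 39 (x) x 44 (y) x 9 mm. Origin at the middle of its underside; x runs along the stem, away from the cross bar; z up at the start. Stem 8 mm wide, from x = -0.012 to 0.020; cross bar 8 mm thick along y, its axis at x = -0.016. 45 g
There are look-alikes about, which are no part of the job. Leave any red look-alike of the long_silver_rod alone.

How it is judged:
By the outcome, as a careful person would: the job done as asked, in the order asked, and still so for the second after the job is handed in, with the robot touching nothing.
It also fails if it takes over 99 s, if anything falls off the work surface, if the arm or the gripper's body presses on something with over 40 N, if the wrist force passes 120 N, or if a joint passes its speed limit or range.

### The arm

A 7-joint arm with a two-finger parallel gripper is mounted at the origin on a cart in front of the work surface, level with it; the furniture and walls round the work are solid. World frame = base frame: x ahead of the robot, y to its left, z up, the work surface at z = 0. Lengths are in m, angles in rad, forces in N, time in s.
With the tool pointing down it reaches from about 0.4 to 0.85 m from the base axis. Payload 10.4 kg.
Tool frame: the origin (TCP) lies on the centre line of the jaws, within the pads' length; the fingertips stand r.finger_overhang ahead of it and the grasp point (between the pads) lies 5 mm behind it (r.finger_overhang is the distance from the TCP to the fingertips, in m); z points along the fingers, y is the line along which they close (so a half turn about z gives the same grasp; the last joint's range is limited). The gripper opens to 87 mm and grips with 3 to 60 N. Pads are 19 mm wide; open, the fingers measure 117 mm over their backs; the gripper's body (75 mm by 190 mm) begins 51 mm behind the grasp point.
Start: joints at [1.25, 0.332, -0.065, 1.46, 0.022, 1.35, -0.088], TCP at [0.183, -0.598, 0.237] pointing down, gripper open.
Joint ranges: [-2.6, 2.6], [-0.5, 2.12], [-1.47, 1.34], [0.16, 2.42], [-1.27, 4.41], [0.06, 2.06], [-2.6, 2.6]. Speed limits (rad/s): [2.22, 2.22, 2.79, 2.79, 3.14, 3.14, 3.14].

### API

Orientations are given as a unit quaternion [x, y, z, w].
In Python, from bench import read_state, viewer, r gives the robot as it stands.
- The arm moves only by the tool carry_out, never from a script. Its argument "moves" is a list of rows, each a list of 6 numbers: the shift along the tool's x, y, z in units of 40 mm (1.0 is 40 mm), then the turn, a rotation vector about the tool's x, y, z in units of 8 degrees (1.0 is 8 degrees). A call has 1 to 20 rows; each row shifts and turns the commanded pose from where the row before left it, along the tool's axes as they then stand; what a row does not reach is not made up. A row lasts 1/8 s, in which the tool goes at most 62.5 mm and 10.7 degrees, less where a joint would pass 70% of its speed; a pose out of reach is approached as far as the arm can. A call is refused whole if a number of a shift passes 1 or a number of a turn 1, either way. A call with a gripper value outside its range is refused whole. "fingers" is the finger opening in mm, from 0 to 87, set as the call begins (left out, the last holds). The fingers move at their own pace and stop on an object; "force" is the grip in N (left out, the last holds). Time passes only in rows, so rows that do not move let the fingers close. It gives the time, the measured TCP pose, the force, the opening and the grip force at its end, in the units of the state.
- read_state(): the state, without advancing time (a new reading comes with each control period).
- viewer.camera(name): name is "side" or "top" or "wrist"; returns a dict with "pixels" (400x640x3 uint8, red, green, blue), "range_z" (400x640 float32, m along the optical axis (not along the pixel's ray), 0 where there is no reading), "fx", "fy", "cx", "cy" (pixels), "xyz" and "orientation" of the camera in the world. Camera axes: x right, y down, z forward; pixel columns grow to the right and rows downward; lengths in m; the calibration is good to about 2 mm. The wrist camera is an equidistant fisheye: a pixel r from the principal point sees the ray r / f radians off the axis. A picture is of the moment at which its call begins.
- r.close_job(): hands the job in; it is judged then, once.
The state is a dict: "time": time; "joint_positions": joint angles; "joint_vel": joint speeds; "joint_torque": joint torques, N m; "ee_pos": TCP position; "eef_rot": TCP orientation; "ft_force": force on the tool from outside, world axes, zero at the start; "torque": the same for the moment, N m; "width": finger opening in m; "grip_force": force on a finger pad.
Only numpy, scipy, OpenCV 4.12 (cv2) and the standard library are available. Lean on these libraries where they do the work, as an engineer would, in place of code of your own. Each camera call takes 0.05 s, during which the arm holds its last target. There are 200 camera calls.

## Working session

There is one attempt and no reset: what is moved stays moved. The work goes in short steps, Python scripts to look and compute and a tool call to move; the robot and the scene stay as the last step left them, time stands still between calls to the robot, and variables do not carry over. Pictures are saved under pics/ and viewed, at most 14 in all, crops included, and the job is handed in when it is done.

Besides the shell and the picture viewer there is one more tool, called after "Emit:" as name(argument=value, ...) on one line, values as JSON. carry_out: Moves the arm, as the interface text tells. Its arguments: {"type":"object","properties":{"moves":{"type":"array","items":{"type":"array","items":{"type":"number"}}},"fingers":{"type":"number"},"force":{"type":"number"}},"required":["moves"]}

```bash
ls; mkdir -p pics; python3 - <<'E'
from bench import read_state, viewer, r
import cv2,numpy as np
s=read_state();print(s['time'],s['ee_pos'],s['eef_rot'],s['width'],r.finger_overhang)
for n in('top','side'):
    c=viewer.camera(n);cv2.imwrite(f'pics/{n}0.png',c['pixels'][:,:,::-1]);np.savez(f'{n}0.npz',**c)
    print(n,c['xyz'],c['orientation'],c['fx'],c['fy'],c['cx'],c['cy'])
E
```

```text
pics
0.0 [ 0.18325116 -0.59716466  0.23575605] [ 9.88936455e-01  1.48338140e-01 -1.32224975e-04 -6.83539646e-04] 0.08685394325232551 0.014
top [0.34306385 0.00901728 1.04370394] [ 0.70750822 -0.70472808  0.04053825 -0.03386899] 500.9655038575161 500.9655038575161 310.45979022602654 198.97685484613706
side [0.33755734 1.01328272 0.79862934] [-0.04187066  0.89556011 -0.44232733  0.02377951] 491.5210177770096 491.5210177770096 323.268046983485 201.93230850232462
```

View pics/top0.png

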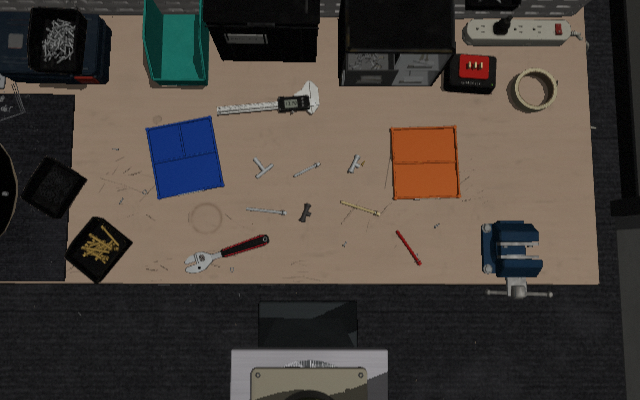

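View pics/side0.png

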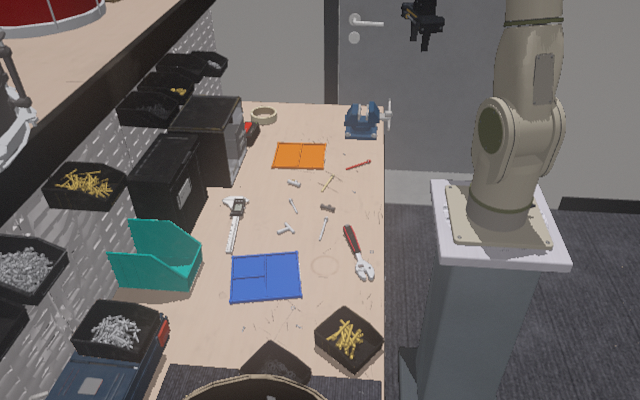

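The top view shows the blue tray at (185,157), orange at (425,162), long rod (267,211), dark lug (305,212), key (262,168), short rod (307,169), silver lug (355,163) and brass rod (360,208). The side view agrees. Next step is to measure them.

```bash
cat > h.py <<'E'
import numpy as np,cv2
from scipy.spatial.transform import Rotation as R
def world(c):
    v,u=np.mgrid[0:400,0:640]; z=c['range_z']
    p=np.stack([(u-c['cx'])/c['fx']*z,(v-c['cy'])/c['fy']*z,z],-1)
    return p@R.from_quat(c['orientation']).as_matrix().T+c['xyz']
E
python3 - <<'E'
from h import *
c=dict(np.load('top0.npz'));W=world(c);px=c['pixels'].astype(int)
print('bench z',np.median(W[180:220,230:250,2]), np.median(W[180:200,330:345,2]))
B=dict(long=(267,211),dark=(305,212),key=(262,168),short=(307,169),slug=(355,163),brass=(360,208),red=(408,248))
hsv=cv2.cvtColor(c['pixels'],cv2.COLOR_RGB2LAB).astype(float)
for n,(u,v) in B.items():
    h=24 if n in('long','brass','red') else 16
    sl=(slice(v-h,v+h),slice(u-h,u+h)); bg=np.median(hsv[sl].reshape(-1,3),0)
    m=(W[sl][...,2]>0.004).astype(np.uint8)
    k,l,st,ce=cv2.connectedComponentsWithStats(m)
    d=np.array([l[(np.hypot(*(np.argwhere(l==i)-h).T)).argmin()*0+0,0]*0+np.hypot(*(ce[i]-h)) if st[i,4]>15 else 99 for i in range(1,k)])
    i=1+d.argmin(); P=W[sl][l==i]
    (cx,cy),(a,b),t=cv2.minAreaRect(P[:,:2].astype(np.float32)*1000)
    q=P[:,:2]-P[:,:2].mean(0); w,V=np.linalg.eigh(q.T@q)
    print(n,st[i,4],'rect',round(cx),round(cy),round(a),round(b),round(t),'mean',P[:,:2].mean(0).round(3),'axis',np.degrees(np.arctan2(V[1,1],V[0,1])).round(1),'zmax',P[:,2].max().round(4),'R',np.hypot(cx,cy).round())
H=cv2.cvtColor(c['pixels'],cv2.COLOR_RGB2HSV)
for n,lo,hi,ur in(('blue',105,130,(130,240)),('orange',3,16,(375,475))):
    m=((H[...,0]>=lo)&(H[...,0]<=hi)&(H[...,1]>150)&(H[...,2]>60)); m[:,:ur[0]]=0;m[:,ur[1]:]=0;m[:105]=0;m[215:]=0
    P=W[m];P=P[(P[:,2]<.02)&(P[:,2]>0)]
    (cx,cy),(a,b),t=cv2.minAreaRect(P[:,:2].astype(np.float32)*1000)
    T=P[P[:,2]>.006];print(n,cx,cy,a,b,t,'mean',P.mean(0),'rimz',np.median(T[:,2]),'pct',np.percentile(P[:,2],[5,50,95]))
cv2.imwrite('pics/crop.png',cv2.resize(c['pixels'][140:260,230:430,::-1],None,fx=4,fy=4,interpolation=cv2.INTER_CUBIC))
cv2.imwrite('pics/trays.png',cv2.resize(np.hstack([c['pixels'][105:210,140:235],c['pixels'][105:210,380:475]])[...,::-1],None,fx=4,fy=4,interpolation=cv2.INTER_CUBIC))
E
```

```text
bench z 0.0017488170618403798 0.00144517125833854
long 134 rect 406 59 155 44 54 mean [0.429 0.09 ] axis 78.6 zmax 1.0437 R 411.0
dark 112 rect 395 14 21 102 84 mean [0.425 0.01 ] axis 166.3 zmax 1.0437 R 395.0
key 145 rect 526 107 42 43 42 mean [0.52  0.102] axis -148.5 zmax 0.0139 R 536.0
short 92 rect 443 18 50 195 81 mean [0.516 0.004] axis 149.7 zmax 1.0437 R 444.0
slug 117 rect 441 -52 23 230 64 mean [ 0.525 -0.09 ] axis 151.9 zmax 1.0437 R 444.0
brass 144 rect 414 -55 66 179 27 mean [ 0.435 -0.105] axis 80.2 zmax 1.0437 R 417.0
red 136 rect 365 -113 238 70 84 mean [ 0.351 -0.203] axis 50.3 zmax 1.0437 R 383.0
blue 539.871826171875 263.621826171875 150.7409210205078 138.56307983398438 11.590771675109863 mean [0.54016075 0.26455999 0.00535304] rimz 0.007488921069251253 pct [0.0018857  0.0050858  0.01004761]
orange 532.3748168945312 -241.47979736328125 153.71868896484375 140.00291442871094 1.9681169986724854 mean [ 0.5317832  -0.24075802  0.00518434] rimz 0.007486427679669672 pct [0.00165515 0.00492944 0.0099402 ]
```

View pics/crop.png

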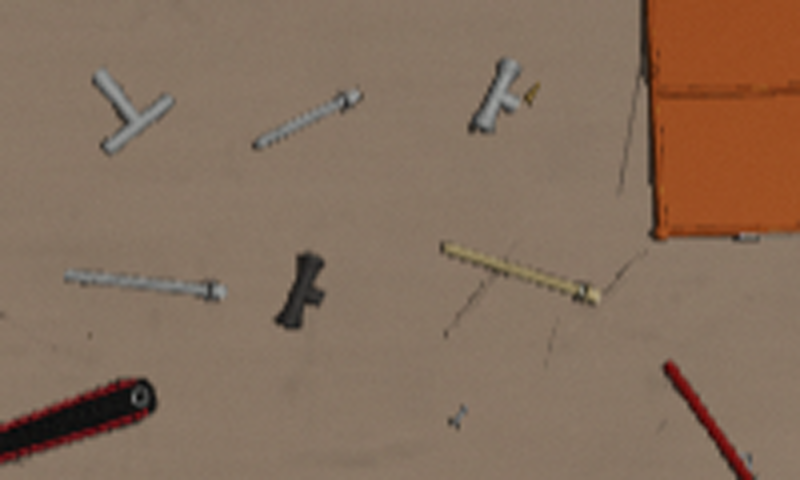

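View pics/trays.png

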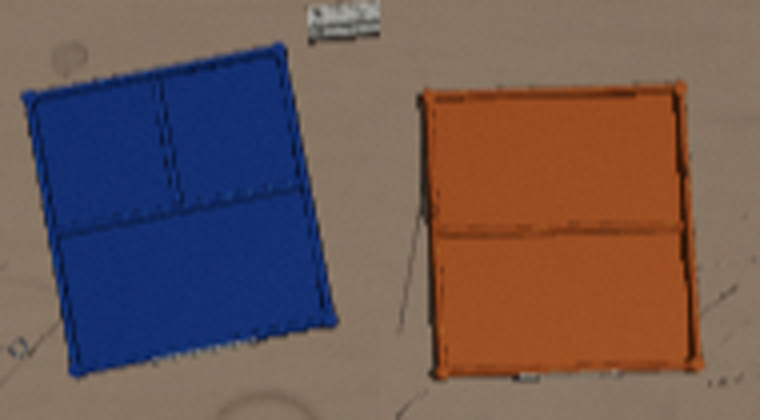

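```bash
python3 - <<'E'
from h import *
c=dict(np.load('top0.npz'));W=world(c);ok=c['range_z']>.1
M=R.from_quat(c['orientation']).as_matrix()
def plane(u,v,z):
    d=np.stack([(u-c['cx'])/c['fx'],(v-c['cy'])/c['fy'],np.ones_like(u,float)],-1)@M.T
    return (c['xyz']+d*((z-c['xyz'][2])/d[...,2])[...,None])[...,:2]
B=dict(long=(267,211,.007),dark=(305,212,.010),key=(262,168,.008),short=(307,169,.007),slug=(355,163,.010),brass=(360,208,.007))
Lab=cv2.cvtColor(c['pixels'],cv2.COLOR_RGB2LAB).astype(float)
for n,(u,v,z) in B.items():
    h=24 if n in('long','brass') else 16
    s=(slice(v-h,v+h),slice(u-h,u+h)); bg=np.median(Lab[s].reshape(-1,3),0)
    m=((W[s][...,2]>0.005)&ok[s]).astype(np.uint8)
    k,l,st,ce=cv2.connectedComponentsWithStats(m)
    i=1+st[1:,4].argmax(); y,x=np.nonzero(l==i); P=plane(x+u-h,y+v-h,z)
    (cx,cy),(a,b),t=cv2.minAreaRect(P.astype(np.float32)*1000)
    q=P-P.mean(0); w,V=np.linalg.eigh(q.T@q);a0=V[:,1]
    pr=q@a0; pn=q@V[:,0]
    print(n,len(P),'rect',round(cx),round(cy),round(a),round(b),round(t),'mean',P.mean(0).round(4),'axis',a0.round(3),np.degrees(np.arctan2(a0[1],a0[0])).round(1),'ext',pr.min().round(3),pr.max().round(3),'skew',(pr**3).mean()/pr.std()**3,'perp',V[:,0].round(2),pn.min().round(3),pn.max().round(3),'z',np.percentile(W[s][l==i][:,2],95).round(4))
# tray corners from trays.png crop (x4): blue, orange outer corners
for n,C in dict(blue=[(28,95),(282,47),(336,325),(75,375)],orange=[(425,95),(683,88),(698,368),(437,375)]).items():
    C=np.array(C,float)/4-.375; C[:,0]+=140 if n=='blue' else 380-95; C[:,1]+=105
    P=plane(C[:,0],C[:,1],.008);print(n,P.round(3).tolist(),'centre',P.mean(0).round(4),'yaw',[np.degrees(np.arctan2(*(d[::-1]))).round(1) for d in(P[0]-P[3],P[1]-P[2])],[np.degrees(np.arctan2(-d[0],d[1])).round(1) for d in(P[0]-P[1],P[3]-P[2])],np.linalg.norm(P[0]-P[3]),np.linalg.norm(P[0]-P[1]))
t=ok&(W[...,2]>.05)&(W[...,0]<.68)&(W[...,0]>.25)&(abs(W[...,1])<.45)
k,l,st,ce=cv2.connectedComponentsWithStats(t.astype(np.uint8))
for i in range(1,k):
    if st[i,4]>20:P=W[l==i];print('tall',P.min(0).round(2),P.max(0).round(2))
E
```

```text
long 113 rect 431 91 84 10 82 mean [0.4292 0.0887] axis [0.11  0.994] 83.7 ext -0.039 0.045 skew 0.13194898462800417 perp [-0.99  0.11] -0.007 0.005 z 0.0128
dark 106 rect 425 8 18 40 70 mean [0.4255 0.0098] axis [-0.936  0.353] 159.3 ext -0.02 0.02 skew 0.0286840963890067 perp [-0.35 -0.94] -0.007 0.01 z 0.0169
key 138 rect 525 107 42 43 43 mean [0.5198 0.1017] axis [-0.866 -0.5  ] -150.0 ext -0.03 0.017 skew -0.8040375024676829 perp [ 0.5  -0.87] -0.02 0.023 z 0.0123
short 79 rect 520 8 16 62 23 mean [0.5187 0.0027] axis [-0.458  0.889] 117.2 ext -0.027 0.035 skew 0.3943593267672032 perp [-0.89 -0.46] -0.01 0.006 z 0.0121
slug 106 rect 527 -94 17 40 66 mean [ 0.5281 -0.0922] axis [-0.912  0.411] 155.8 ext -0.02 0.02 skew -0.00211281266972038 perp [-0.41 -0.91] -0.007 0.01 z 0.0157
brass 109 rect 437 -104 84 11 70 mean [ 0.4349 -0.1073] axis [0.314 0.949] 71.7 ext -0.038 0.046 skew 0.1550290712847324 perp [-0.95  0.31] -0.005 0.005 z 0.0122
blue [[0.6, 0.345], [0.627, 0.212], [0.479, 0.18], [0.452, 0.315]] centre [0.5397 0.2629] yaw [np.float64(11.4), np.float64(12.1)] [np.float64(11.4), np.float64(11.3)] 0.15094821907886186 0.13534189194008878
orange [[0.603, -0.17], [0.608, -0.307], [0.459, -0.311], [0.455, -0.174]] centre [ 0.5312 -0.2405] yaw [np.float64(1.6), np.float64(1.5)] [np.float64(1.9), np.float64(1.8)] 0.14884998801283286 0.13691056381109848
tall [ 0.66 -0.16  0.09] [ 0.68 -0.06  0.18]
tall [ 0.26 -0.45  0.05] [ 0.41 -0.35  0.11]
```

```bash
cat >> h.py <<'E'
from bench import read_state, viewer, r
def pose(yaw): # tool down, tool x at yaw
    a=np.radians(yaw); return R.from_matrix(np.array([[np.cos(a),np.sin(a),0],[np.sin(a),-np.cos(a),0],[0,0,-1]]))
def plan(*wps):
    "wps (x,y,z,yaw|None): for each prints turn (units of 8 deg) then shift (units of 40 mm) in tool axes after that turn"
    s=read_state();p=np.array(s['ee_pos']);q=R.from_quat(s['eef_rot']);x=q.as_matrix()[:,0]
    print('t',round(s['time'],2),'at',p.round(4),'yaw',np.degrees(np.arctan2(x[1],x[0])).round(2),'w',round(s['width'],4),'j7',round(s['joint_positions'][6],2))
    for w in wps:
        g=np.array(w[:3]); qn=q if w[3] is None else pose(w[3])
        t=np.degrees((q.inv()*qn).as_rotvec())/8; d=qn.inv().apply(g-p)/.04
        print('turn',t.round(2),'shift',d.round(2),'min rows',np.ceil(abs(t).max()),np.ceil(max(abs(d).max(),np.linalg.norm(d)*40/62.5)))
        p,q=g,qn
def rod(c,yaw,d): a=np.radians(yaw); return c[0]+d*np.cos(a),c[1]+d*np.sin(a)
E
python3 -c "
from h import *
plan((.43,-.45,.237,None),(.43,.091,.16,82.8),(.43,.091,.0160,82.8))"
```

```text
t 0.1 at [ 0.1833 -0.5972  0.2358] yaw 17.06 w 0.0874 j7 -0.09
turn [0. 0. 0.] shift [ 6.98 -1.71 -0.03] min rows 0.0 7.0
turn [-0.01 -0.   -8.22] shift [13.42 -1.7   1.92] min rows 9.0 14.0
turn [0. 0. 0.] shift [0.  0.  3.6] min rows 0.0 4.0
```

Emit:
carry_out(moves=[[0.9, -0.21, 0, 0, 0, 0], [0.9, -0.21, 0, 0, 0, 0], [0.9, -0.21, 0, 0, 0, 0], [0.9, -0.21, 0, 0, 0, 0], [0.9, -0.21, 0, 0, 0, 0], [0.9, -0.21, 0, 0, 0, 0], [0.9, -0.21, 0, 0, 0, 0], [0.68, -0.24, 0, 0, 0, 0], [0, 0, 0, 0, 0, -0.82], [0, 0, 0, 0, 0, -0.82], [0, 0, 0, 0, 0, -0.82], [0, 0, 0, 0, 0, -0.82], [0, 0, 0, 0, 0, -0.82], [0, 0, 0, 0, 0, -0.82], [0, 0, 0, 0, 0, -0.82], [0, 0, 0, 0, 0, -0.82], [0, 0, 0, 0, 0, -0.82], [0, 0, 0, 0, 0, -0.82]], fingers=50)

```text
time: 2.35
ee_pos: [0.4301, -0.45, 0.2361]
eef_rot: [0.75, 0.662, -0.0, -0.0]
ft_force: [-0.2, -0.1, 0.4]
width: 0.0501
grip_force: 0.0
```

Emit:
carry_out(moves=[[0.9, -0.11, 0.1, 0, 0, 0], [0.9, -0.11, 0.1, 0, 0, 0], [0.9, -0.11, 0.1, 0, 0, 0], [0.9, -0.11, 0.1, 0, 0, 0], [0.9, -0.11, 0.1, 0, 0, 0], [0.9, -0.11, 0.1, 0, 0, 0], [0.9, -0.11, 0.1, 0, 0, 0], [0.9, -0.11, 0.1, 0, 0, 0], [0.9, -0.11, 0.1, 0, 0, 0], [0.9, -0.11, 0.1, 0, 0, 0], [0.9, -0.11, 0.1, 0, 0, 0], [0.9, -0.11, 0.1, 0, 0, 0], [0.9, -0.11, 0.1, 0, 0, 0], [0.9, -0.11, 0.1, 0, 0, 0], [0.82, -0.16, 0.5, 0, 0, 0], [0, 0, 0, 0, 0, 0]])

```text
time: 4.35
ee_pos: [0.4301, 0.0931, 0.1594]
eef_rot: [0.749, 0.662, -0.001, -0.001]
ft_force: [0.2, -0.0, 0.1]
width: 0.0501
grip_force: 0.0
```

```bash
python3 -c "
from h import *
plan((.43,.091,.0160,82.8))
c=viewer.camera('wrist');np.savez('w1.npz',**c);cv2.imwrite('pics/w1.png',c['pixels'][:,:,::-1]);print(c['xyz'],c['orientation'],c['fx'],c['cx'],c['cy'])"
```

```text
t 4.35 at [0.4301 0.0931 0.1594] yaw 82.91 w 0.0501 j7 -0.45
turn [-0.02 -0.    0.01] shift [-0.05  0.01  3.59] min rows 1.0 4.0
[0.43911945 0.16176299 0.30662792] [ 0.98954805 -0.06171152 -0.0089888   0.1300213 ] 309.70691628693146 317.7256446507521 203.70799542825736
```

View pics/w1.png

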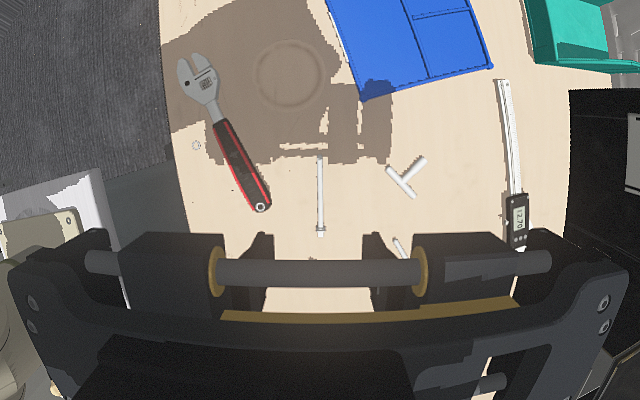

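The wrist view shows the long rod from (320,157) to its head at (321,236), between the fingers; the key is at (407,177). I'll check the rod's position with the fisheye model.

```bash
cat >> h.py <<'E'
def fish(c,u,v,z):
    x,y=u-c['cx'],v-c['cy'];rr=np.hypot(x,y);th=rr/c['fx']
    d=R.from_quat(c['orientation']).apply([np.sin(th)*x/rr,np.sin(th)*y/rr,np.cos(th)])
    return (c['xyz']+d*(z-c['xyz'][2])/d[2])[:2]
E
python3 -c "
from h import *
c=dict(np.load('w1.npz'))
a,b=fish(c,319.5,156,.006),fish(c,321,237,.006);print(a,b,(a+b)/2,np.linalg.norm(a-b),np.degrees(np.arctan2(*(a-b)[::-1])))
for uv in((425,160),(387,169),(413,195)):print(fish(c,*uv,.008))"
```

```text
[0.43627916 0.1294665 ] [0.42750847 0.04608839] [0.43189381 0.08777745] 0.08383814528844286 83.99504176280224
[0.54150958 0.11436706]
[0.50105185 0.10931493]
[0.52648372 0.07962358]
```

Emit:
carry_out(moves=[[-0.18, 0.03, 0.7, 0, 0, -0.06], [0, 0, 0.8, 0, 0, 0], [0, 0, 0.8, 0, 0, 0], [0, 0, 0.7, 0, 0, 0], [0, 0, 0.4, 0, 0, 0], [0, 0, 0.17, 0, 0, 0], [0, 0, 0, 0, 0, 0]])

```text
time: 5.28
ee_pos: [0.4319, 0.0834, 0.018]
eef_rot: [0.748, 0.663, 0.0, 0.0]
ft_force: [-0.6, -0.1, 0.1]
width: 0.0499
grip_force: 0.0
```

Emit:
carry_out(moves=[[0, 0, 0, 0, 0, 0], [0, 0, 0, 0, 0, 0], [0, 0, 0, 0, 0, 0], [0, 0, 0, 0, 0, 0], [0, 0, 0, 0, 0, 0], [0, 0, 0, 0, 0, 0]], fingers=0, force=20)

```text
time: 6.02
ee_pos: [0.4316, 0.0836, 0.0178]
eef_rot: [0.748, 0.664, -0.0, 0.0]
ft_force: [0.1, -1.2, 0.5]
width: 0.008
grip_force: 20.0
```

Emit:
carry_out(moves=[[0, 0, -0.4, 0, 0, 0], [0, 0, -0.8, 0, 0, 0], [0, 0, -0.8, 0, 0, 0], [0, 0, 0, 0, 0, 0]])

```text
time: 6.52
ee_pos: [0.4333, 0.084, 0.1006]
eef_rot: [0.748, 0.664, 0.002, 0.002]
ft_force: [-0.2, -0.8, 0.0]
width: 0.008
grip_force: 20.0
```

```bash
python3 -c "
from h import *
b=np.array([.5398,.2633]);a=np.radians(11.6);ex=np.array([np.cos(a),np.sin(a)]);ey=np.array([-np.sin(a),np.cos(a)])
m=b-.037*ex; print('blue long',m,'sq+',b+.037*ex+.0335*ey,'sq-',b+.037*ex-.0335*ey)
g=m-.003*ey
plan((g[0],g[1],.10,101.6),(g[0],g[1],.020,101.6))
c=viewer.camera('wrist');cv2.imwrite('pics/w2.png',c['pixels'][140:340,170:470,::-1])"
```

```text
blue long [0.50355572 0.25586012] sq+ [0.56930817 0.30355565] sq- [0.58278039 0.23792411]
t 6.53 at [0.4333 0.084  0.1006] yaw 83.15 w 0.008 j7 -0.51
turn [ 0.04  0.   -2.31] shift [3.78 2.58 0.01] min rows 3.0 4.0
turn [0. 0. 0.] shift [0. 0. 2.] min rows 0.0 2.0
```

View pics/w2.png

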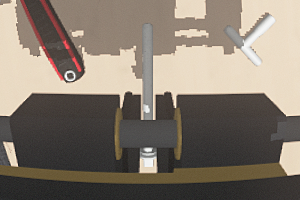

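Emit:
carry_out(moves=[[0, 0, 0, 0, 0, -0.77], [0, 0, 0, 0, 0, -0.77], [0, 0, 0, 0, 0, -0.77], [0.62, 0.43, 0, 0, 0, 0], [0.62, 0.43, 0, 0, 0, 0], [0.62, 0.43, 0, 0, 0, 0], [0.62, 0.43, 0, 0, 0, 0], [0.62, 0.43, 0, 0, 0, 0], [0.62, 0.43, 0, 0, 0, 0], [0, 0, 0, 0, 0, 0], [0, 0, 0, 0, 0, 0]])

```text
time: 7.95
ee_pos: [0.5021, 0.2495, 0.097]
eef_rot: [0.632, 0.775, -0.001, -0.0]
ft_force: [-0.2, -0.3, -0.6]
width: 0.0076
grip_force: 20.0
```

```bash
python3 -c "
from h import *
plan((.5047,.2505,.022,101.6))"
```

```text
t 7.95 at [0.5021 0.2495 0.097 ] yaw 101.63 w 0.0076 j7 -0.62
turn [-0.01  0.    0.  ] shift [0.01 0.07 1.88] min rows 1.0 2.0
```

Emit:
carry_out(moves=[[0, 0.07, 0.6, 0, 0, 0], [0, 0, 0.6, 0, 0, 0], [0, 0, 0.4, 0, 0, 0], [0, 0, 0.18, 0, 0, 0], [0, 0, 0.08, 0, 0, 0], [0, 0, 0, 0, 0, 0]])

```text
time: 8.7
ee_pos: [0.5057, 0.2508, 0.0238]
eef_rot: [0.632, 0.775, 0.0, 0.0]
ft_force: [0.5, -0.0, -0.3]
width: 0.0081
grip_force: 20.0
```

Emit:
carry_out(moves=[[0, 0, 0, 0, 0, 0], [0, 0, 0, 0, 0, 0], [0, 0, 0, 0, 0, 0], [0, 0, -0.3, 0, 0, 0], [0, 0, -0.8, 0, 0, 0], [0, 0, -0.8, 0, 0, 0], [0, 0, -0.8, 0, 0, 0], [0, 0, 0, 0, 0, 0]], fingers=24)

```text
time: 9.7
ee_pos: [0.5067, 0.2517, 0.1345]
eef_rot: [0.632, 0.775, 0.002, 0.001]
ft_force: [0.5, 0.2, -1.5]
width: 0.0242
grip_force: 0.0
```

```bash
python3 -c "
from h import *
plan((.425,.008,.10,-20.5),(.425,.008,.10,159.5))
c=viewer.camera('wrist');cv2.imwrite('pics/w3.png',c['pixels'][:,:,::-1]);np.savez('w3.npz',**c)"
```

```text
t 9.7 at [0.5067 0.2517 0.1345] yaw 101.63 w 0.0242 j7 -0.6
turn [ 0.02 -0.04 15.27] shift [0.22 6.42 0.86] min rows 16.0 7.0
turn [  0.    0.  -22.5] shift [0. 0. 0.] min rows 23.0 0.0
```

View pics/w3.png

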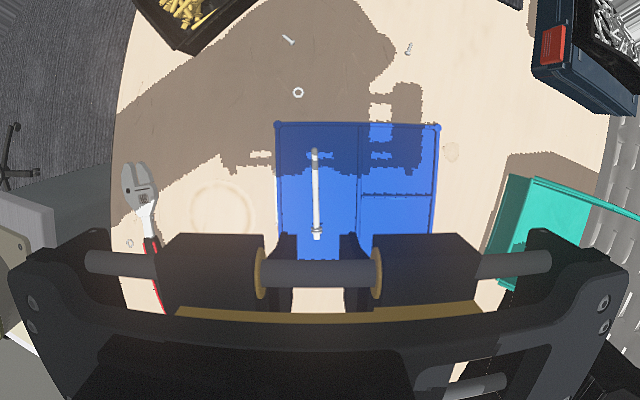

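The rod lies in the long compartment, at u=316 between the walls at 278 and 360. Next the dark lug.

Emit:
carry_out(moves=[[0, 0, 0, 0, 0, -0.9], [0, 0, 0, 0, 0, -0.9], [0, 0, 0, 0, 0, -0.9], [0, 0, 0, 0, 0, -0.9], [0, 0, 0, 0, 0, -0.9], [0, 0, 0, 0, 0, -0.9], [0, 0, 0, 0, 0, -0.9], [0, 0, 0, 0, 0, -0.93], [-0.03, -0.8, 0, 0, 0, 0], [-0.03, -0.8, 0, 0, 0, 0], [-0.03, -0.8, 0, 0, 0, 0], [-0.03, -0.8, 0.1, 0, 0, 0], [-0.03, -0.8, 0.1, 0, 0, 0], [-0.03, -0.8, 0.2, 0, 0, 0], [-0.03, -0.8, 0.2, 0, 0, 0], [-0.01, -0.8, 0.2, 0, 0, 0], [0, 0, 0, 0, 0, 0], [0, 0, 0, 0, 0, 0]], fingers=50)

```text
time: 12.0
ee_pos: [0.4239, 0.0083, 0.0993]
eef_rot: [0.178, 0.984, 0.0, -0.0]
ft_force: [-0.7, 1.4, -0.0]
width: 0.0498
grip_force: 0.0
```

```bash
python3 -c "
from h import *
plan((.425,.008,.019,159.5))
c=viewer.camera('wrist');cv2.imwrite('pics/w4.png',cv2.resize(c['pixels'][100:340,170:470,::-1],None,fx=2,fy=2));np.savez('w4.npz',**c);print(read_state()['joint_positions'])"
```

```text
t 12.0 at [0.4239 0.0083 0.0993] yaw 159.46 w 0.0498 j7 0.94
turn [ 0. -0. -0.] shift [-0.03  0.    2.01] min rows 1.0 3.0
[ 1.07523739  0.18100424 -1.24775216  2.07689807  0.20180183  1.01558301
  0.93838562]
```

View pics/w4.png

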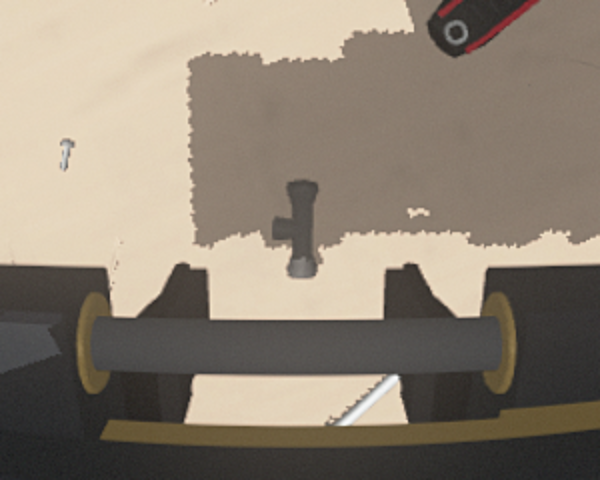

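```bash
python3 -c "
from h import *
c=dict(np.load('w4.npz'))
a,b=fish(c,321,190.5,.0065),fish(c,320.5,238.5,.0065);print(a,b,(a+b)/2,np.linalg.norm(a-b),np.degrees(np.arctan2(*(a-b)[::-1])),fish(c,306,214,.0065))"
```

```text
[0.40890371 0.01547457] [0.44697568 0.00085331] [0.42793969 0.00816394] 0.04078302971541562 158.99108051129164 [ 0.42288831 -0.00270589]
```

Emit:
carry_out(moves=[[-0.08, 0, 0.6, 0, 0, 0], [0, 0, 0.7, 0, 0, 0], [0, 0, 0.5, 0, 0, 0], [0, 0, 0.24, 0, 0, 0], [0, 0, 0, 0, 0, 0]])

```text
time: 12.68
ee_pos: [0.4269, 0.0076, 0.0177]
eef_rot: [0.178, 0.984, 0.0, -0.0]
ft_force: [0.6, 0.5, 0.6]
width: 0.05
grip_force: 0.0
```

Emit:
carry_out(moves=[[0, 0, 0, 0, 0, 0], [0, 0, 0, 0, 0, 0], [0, 0, 0, 0, 0, 0], [0, 0, 0, 0, 0, 0], [0, 0, 0, 0, 0, 0]], fingers=0, force=25)

```text
time: 13.3
ee_pos: [0.427, 0.0067, 0.0179]
eef_rot: [0.178, 0.984, -0.0, 0.0]
ft_force: [-0.1, 0.5, 1.9]
width: 0.0173
grip_force: 25.0
```

Emit:
carry_out(moves=[[0, 0, -0.4, 0, 0, 0], [0, 0, -0.8, 0, 0, 0], [0, 0, -0.8, 0, 0, 0], [0, 0, 0, 0, 0, -0.8], [0, 0, 0, 0, 0, -0.8], [0, 0, 0, 0, 0, -0.8], [0, 0, 0, 0, 0, -0.8], [0, 0, 0, 0, 0, -0.8], [0, 0, 0, 0, 0, 0]])

```text
time: 14.42
ee_pos: [0.4267, 0.0068, 0.0976]
eef_rot: [-0.099, 0.995, 0.0, -0.0]
ft_force: [0.6, -0.0, -0.5]
width: 0.0174
grip_force: 25.0
```

```bash
python3 -c "
from h import *
plan((.5693,.3036,.10,191.6),(.5828,.2379,.1,None))"
```

```text
t 14.43 at [0.4267 0.0068 0.0976] yaw -168.58 w 0.0174 j7 1.42
turn [ 0.   -0.   -0.02] shift [-4.98  6.55 -0.06] min rows 1.0 7.0
turn [0. 0. 0.] shift [-0.   -1.68  0.  ] min rows 0.0 2.0
```

Emit:
carry_out(moves=[[-0.62, 0.82, 0, 0, 0, 0], [-0.62, 0.82, 0, 0, 0, 0], [-0.62, 0.82, 0, 0, 0, 0], [-0.62, 0.82, 0, 0, 0, 0], [-0.62, 0.82, 0, 0, 0, 0], [-0.62, 0.82, 0, 0, 0, 0], [-0.62, 0.82, 0, 0, 0, 0], [-0.64, 0.82, 0, 0, 0, 0], [0, 0, 0, 0, 0, 0], [0, 0, 0, 0, 0, 0]])

```text
time: 15.68
ee_pos: [0.5697, 0.3031, 0.0973]
eef_rot: [-0.099, 0.995, -0.0, -0.0]
ft_force: [0.4, -0.3, -0.9]
width: 0.0171
grip_force: 25.0
```

```bash
python3 -c "
from h import *
plan((.5693,.3036,.0225,191.6))"
```

```text
t 15.68 at [0.5697 0.3031 0.0973] yaw -168.62 w 0.0171 j7 0.81
turn [-0.   -0.01 -0.03] shift [0.01 0.01 1.87] min rows 1.0 2.0
```

Emit:
carry_out(moves=[[0, 0, 0.6, 0, 0, 0], [0, 0, 0.6, 0, 0, 0], [0, 0, 0.4, 0, 0, 0], [0, 0, 0.18, 0, 0, 0], [0, 0, 0.08, 0, 0, 0], [0, 0, 0, 0, 0, 0]])

```text
time: 16.42
ee_pos: [0.5702, 0.3037, 0.0237]
eef_rot: [-0.1, 0.995, 0.0, 0.0]
ft_force: [0.1, 0.1, -0.7]
width: 0.0173
grip_force: 25.0
```

Emit:
carry_out(moves=[[0, 0, 0, 0, 0, 0], [0, 0, 0, 0, 0, 0], [0, 0, 0, 0, 0, 0], [0, 0, -0.3, 0, 0, 0], [0, 0, -0.8, 0, 0, 0], [0, 0, -0.8, 0, 0, 0], [0, 0, -0.3, 0, 0, 0], [0, 0, 0, 0, 0, 0]], fingers=26)

```text
time: 17.42
ee_pos: [0.5703, 0.3036, 0.112]
eef_rot: [-0.1, 0.995, 0.0, 0.001]
ft_force: [-0.7, 1.0, 0.8]
width: 0.0261
grip_force: 0.0
```

```bash
python3 -c "
from h import *
plan((.5255,.1065,.10,223))"
```

```text
t 17.43 at [0.5703 0.3036 0.112 ] yaw -168.54 w 0.0261 j7 0.82
turn [-0.    0.01 -3.94] shift [ 4.18 -2.84  0.3 ] min rows 4.0 5.0
```

Emit:
carry_out(moves=[[0, 0, 0, 0, 0, -0.79], [0, 0, 0, 0, 0, -0.79], [0, 0, 0, 0, 0, -0.79], [0, 0, 0, 0, 0, -0.79], [0, 0, 0, 0, 0, -0.79], [0.6, -0.4, 0, 0, 0, 0], [0.6, -0.4, 0, 0, 0, 0], [0.6, -0.4, 0, 0, 0, 0], [0.6, -0.4, 0, 0, 0, 0], [0.6, -0.4, 0, 0, 0, 0], [0.6, -0.4, 0, 0, 0, 0], [0.6, -0.44, 0.25, 0, 0, 0], [0, 0, 0, 0, 0, 0], [0, 0, 0, 0, 0, 0]], fingers=50)

```text
time: 19.18
ee_pos: [0.5245, 0.1063, 0.1009]
eef_rot: [-0.367, 0.93, 0.0, -0.0]
ft_force: [-0.6, 0.3, -0.0]
width: 0.0501
grip_force: 0.0
```

```bash
python3 -c "
from h import *
plan((.5255,.1065,.016,223))
c=viewer.camera('wrist');cv2.imwrite('pics/w5.png',cv2.resize(c['pixels'][100:340,170:470,::-1],None,fx=2,fy=2));np.savez('w5.npz',**c);print(read_state()['joint_positions'])"
```

```text
t 19.18 at [0.5245 0.1063 0.1009] yaw -136.93 w 0.0501 j7 1.59
turn [ 0.01 -0.    0.01] shift [-0.02 -0.01  2.12] min rows 1.0 3.0
[ 0.71322332  0.59522898 -1.25748511  1.80895479  0.60888373  1.19866913
  1.59063987]
```

View pics/w5.png

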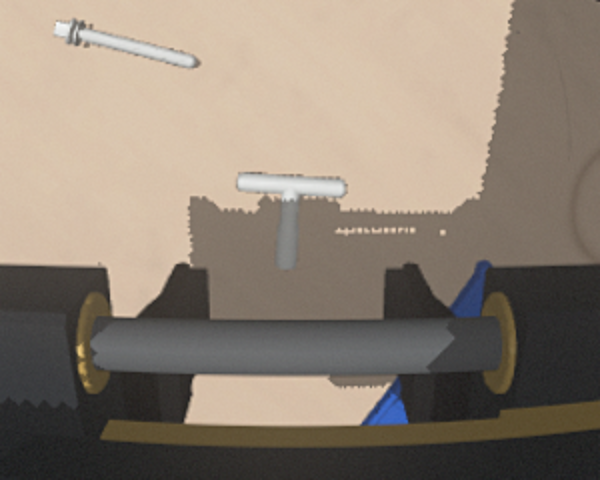

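```bash
python3 -c "
from h import *
c=dict(np.load('w5.npz'))
t,a,b,o=[fish(c,170+u/2,100+v/2,.0045) for u,v in((286,269),(237,182),(347,188),(292,173))]
print(t,a,b,(a+b)/2,np.linalg.norm(a-b),'perp',np.degrees(np.arctan2(*(t-(a+b)/2)[::-1])),'bar',np.degrees(np.arctan2(*(b-a)[::-1])),'centre',(t+o)/2,np.linalg.norm(t-o))"
```

```text
[0.54308258 0.11685608] [0.52914661 0.07696423] [0.50061614 0.111205  ] [0.51488137 0.09408462] 0.04456924826774435 perp 38.91963369786423 bar 129.80210702773417 centre [0.52718517 0.10378707] 0.04115951908823065
```

Emit:
carry_out(moves=[[0, 0, 0, 0, 0, 0.44], [-0.07, -0.07, 0.6, 0, 0, 0], [0, 0, 0.7, 0, 0, 0], [0, 0, 0.5, 0, 0, 0], [0, 0, 0.28, 0, 0, 0], [0, 0, 0, 0, 0, 0]])

```text
time: 19.98
ee_pos: [0.5284, 0.1057, 0.0175]
eef_rot: [-0.339, 0.941, 0.0, -0.0]
ft_force: [0.5, -0.2, -0.3]
width: 0.0499
grip_force: 0.0
```

Emit:
carry_out(moves=[[0, 0, 0, 0, 0, 0], [0, 0, 0, 0, 0, 0], [0, 0, 0, 0, 0, 0], [0, 0, 0, 0, 0, 0], [0, 0, 0, 0, 0, 0], [0, 0, 0, 0, 0, 0]], fingers=0, force=25)

```text
time: 20.72
ee_pos: [0.5288, 0.1054, 0.0182]
eef_rot: [-0.338, 0.941, -0.0, 0.0]
ft_force: [-0.3, 0.2, -0.1]
width: 0.0071
grip_force: 25.0
```

Emit:
carry_out(moves=[[0, 0, -0.4, 0, 0, 0], [0, 0, -0.8, 0, 0, 0], [0, 0, -0.8, 0, 0, 0], [0, 0, 0, 0, 0, 0.9], [0, 0, 0, 0, 0, 0.9], [0, 0, 0, 0, 0, 0.85], [0, 0, 0, 0, 0, 0.84], [0, 0, 0, 0, 0, 0]])

```text
time: 21.72
ee_pos: [0.5289, 0.1056, 0.0991]
eef_rot: [-0.102, 0.995, -0.0, 0.0]
ft_force: [-0.7, -0.3, 0.1]
width: 0.0071
grip_force: 25.0
```

```bash
python3 -c "
from h import *
plan((.5838,.2381,.10,191.6))
c=viewer.camera('wrist');cv2.imwrite('pics/w6.png',c['pixels'][100:340,170:470,::-1]);np.savez('w6.npz',**c)"
```

```text
t 21.73 at [0.5289 0.1056 0.0991] yaw -168.32 w 0.0071 j7 1.11
turn [-0.    0.01  0.01] shift [-2.01  2.97 -0.02] min rows 1.0 3.0
```

View pics/w6.png

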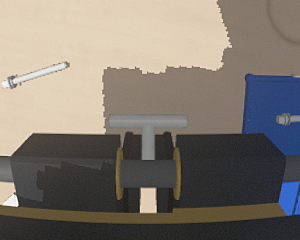

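Emit:
carry_out(moves=[[-0.4, 0.59, 0, 0, 0, 0], [-0.4, 0.59, 0, 0, 0, 0], [-0.4, 0.59, 0, 0, 0, 0], [-0.4, 0.6, 0, 0, 0, 0], [-0.43, 0.6, 0, 0, 0, 0], [0, 0, 0, 0, 0, 0], [0, 0, 0, 0, 0, 0]])

```text
time: 22.65
ee_pos: [0.5842, 0.2376, 0.098]
eef_rot: [-0.102, 0.995, -0.0, -0.0]
ft_force: [1.5, 0.1, -0.6]
width: 0.0075
grip_force: 25.0
```

```bash
python3 -c "
from h import *
plan((.5848,.2383,.0222,191.6))"
```

```text
t 22.65 at [0.5842 0.2376 0.098 ] yaw -168.31 w 0.0075 j7 0.91
turn [-0.   -0.    0.01] shift [-0.02  0.02  1.9 ] min rows 1.0 2.0
```

Emit:
carry_out(moves=[[0, 0, 0.6, 0, 0, 0], [0, 0, 0.6, 0, 0, 0], [0, 0, 0.4, 0, 0, 0], [0, 0, 0.2, 0, 0, 0], [0, 0, 0.08, 0, 0, 0], [0, 0, 0, 0, 0, 0]])

```text
time: 23.4
ee_pos: [0.5845, 0.2384, 0.0232]
eef_rot: [-0.101, 0.995, 0.0, 0.0]
ft_force: [1.1, -0.3, -1.0]
width: 0.0077
grip_force: 25.0
```

Emit:
carry_out(moves=[[0, 0, 0, 0, 0, 0], [0, 0, 0, 0, 0, 0], [0, 0, 0, 0, 0, 0], [0, 0, -0.3, 0, 0, 0], [0, 0, -0.8, 0, 0, 0], [0, 0, -0.8, 0, 0, 0], [0, 0, -0.5, 0, 0, 0], [0, 0, 0, 0, 0, 0]], fingers=20)

```text
time: 24.4
ee_pos: [0.585, 0.2385, 0.1205]
eef_rot: [-0.101, 0.995, 0.0, 0.001]
ft_force: [0.3, -0.2, -0.4]
width: 0.0199
grip_force: 0.0
```

```bash
python3 -c "
from h import *
plan((.4365,-.105,.10,71))"
```

```text
t 24.4 at [0.585  0.2385 0.1205] yaw -168.39 w 0.0199 j7 0.92
turn [2.000e-02 1.000e-02 1.508e+01] shift [-9.33 -0.71  0.51] min rows 16.0 10.0
```

Emit:
carry_out(moves=[[0, 0, 0, 0, 0, 0.94], [0, 0, 0, 0, 0, 0.94], [0, 0, 0, 0, 0, 0.94], [0, 0, 0, 0, 0, 0.94], [0, 0, 0, 0, 0, 0.94], [0, 0, 0, 0, 0, 0.94], [0, 0, 0, 0, 0, 0.94], [0, 0, 0, 0, 0, 0.94], [0, 0, 0, 0, 0, 0.94], [0, 0, 0, 0, 0, 0.94], [0, 0, 0, 0, 0, 0.94], [0, 0, 0, 0, 0, 0.94], [0, 0, 0, 0, 0, 0.94], [0, 0, 0, 0, 0, 0.94], [0, 0, 0, 0, 0, 0.94], [0, 0, 0, 0, 0, 0.98]], fingers=50)

```text
time: 26.4
ee_pos: [0.5838, 0.2376, 0.1174]
eef_rot: [0.816, 0.579, -0.001, -0.0]
ft_force: [-0.1, 0.2, -0.1]
width: 0.05
grip_force: 0.0
```

Emit:
carry_out(moves=[[-0.85, -0.06, 0, 0, 0, 0], [-0.85, -0.06, 0, 0, 0, 0], [-0.85, -0.06, 0, 0, 0, 0], [-0.85, -0.06, 0, 0, 0, 0], [-0.85, -0.06, 0, 0, 0, 0], [-0.85, -0.06, 0, 0, 0, 0], [-0.85, -0.06, 0, 0, 0, 0], [-0.85, -0.06, 0.1, 0, 0, 0], [-0.85, -0.06, 0.1, 0, 0, 0], [-0.85, -0.06, 0.1, 0, 0, 0], [-0.83, -0.11, 0.1, 0, 0, 0], [0, 0, 0, 0, 0, 0], [0, 0, 0, 0, 0, 0]])

```text
time: 28.02
ee_pos: [0.4358, -0.1049, 0.1025]
eef_rot: [0.814, 0.581, -0.0, -0.0]
ft_force: [0.2, 1.0, -0.1]
width: 0.0501
grip_force: 0.0
```

```bash
python3 -c "
from h import *
plan((.4365,-.105,.016,71))
c=viewer.camera('wrist');cv2.imwrite('pics/w7.png',cv2.resize(c['pixels'][100:340,170:470,::-1],None,fx=2,fy=2));np.savez('w7.npz',**c);
t=viewer.camera('top');np.savez('top1.npz',**t);cv2.imwrite('pics/top1.png',cv2.resize(t['pixels'][105:260,140:340,::-1],None,fx=4,fy=3.8,interpolation=cv2.INTER_CUBIC)[:590])"
```

```text
t 28.02 at [ 0.4358 -0.1049  0.1025] yaw 70.99 w 0.0501 j7 -0.25
turn [-0. -0. -0.] shift [0.   0.02 2.16] min rows 1.0 3.0
```

View pics/w7.png

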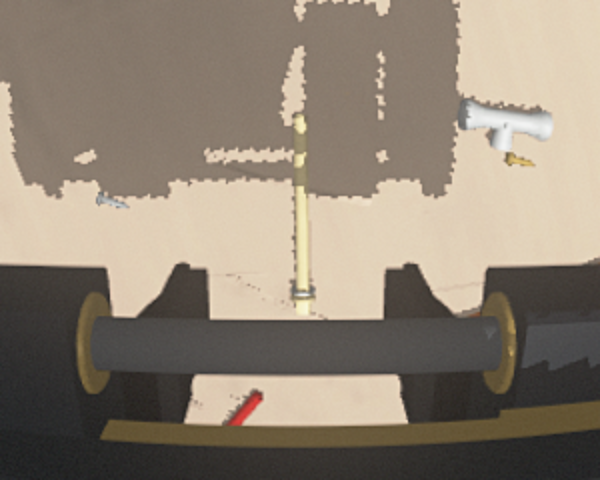

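View pics/top1.png

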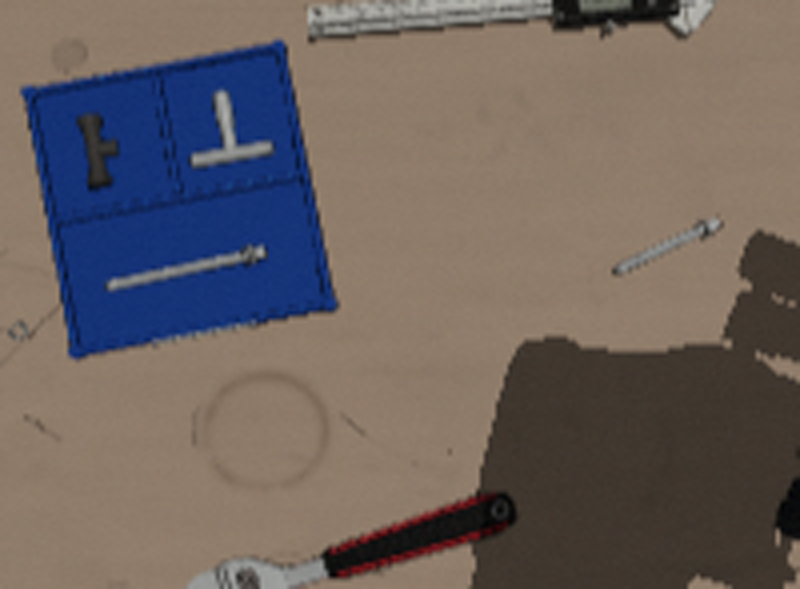

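The blue kit's three parts are all centred. The brass rod's tip is at crop (299,114) and its washer at (303,292).

```bash
python3 -c "
from h import *
c=dict(np.load('w7.npz'))
a,b=fish(c,319.5,156.5,.005),fish(c,321.5,246,.006);d=a-b;L=np.linalg.norm(d);print(L,np.degrees(np.arctan2(d[1],d[0])),b+d/L*.036)"
```

```text
0.07570692254621844 72.29553364937199 [ 0.43935905 -0.10305268]
```

Emit:
carry_out(moves=[[-0.02, 0.04, 0.6, 0, 0, -0.1], [0, 0, 0.7, 0, 0, 0], [0, 0, 0.5, 0, 0, 0], [0, 0, 0.36, 0, 0, 0], [0, 0, 0, 0, 0, 0]])

```text
time: 28.75
ee_pos: [0.4371, -0.106, 0.0161]
eef_rot: [0.81, 0.587, -0.0, -0.001]
ft_force: [-0.4, 0.2, 1.1]
width: 0.05
grip_force: 0.0
```

Emit:
carry_out(moves=[[0, 0, 0, 0, 0, 0], [0, 0, 0, 0, 0, 0], [0, 0, 0, 0, 0, 0], [0, 0, 0, 0, 0, 0], [0, 0, 0, 0, 0, 0], [0, 0, 0, 0, 0, 0]], fingers=0, force=20)

```text
time: 29.5
ee_pos: [0.4372, -0.1068, 0.0166]
eef_rot: [0.81, 0.586, 0.0, 0.0]
ft_force: [-0.2, -0.3, 1.9]
width: 0.0074
grip_force: 20.0
```

Emit:
carry_out(moves=[[0, 0, -0.4, 0, 0, 0], [0, 0, -0.8, 0, 0, 0], [0, 0, -0.8, 0, 0, 0], [0, 0, 0, 0, 0, -0.8], [0, 0, 0, 0, 0, -0.8], [0, 0, 0, 0, 0, -0.9], [0, 0, 0, 0, 0, 0]])

```text
time: 30.38
ee_pos: [0.4373, -0.1067, 0.0974]
eef_rot: [0.696, 0.718, 0.0, 0.0]
ft_force: [0.7, 0.4, -0.3]
width: 0.0077
grip_force: 20.0
```

```bash
python3 -c "
from h import *
b=np.array([.532,-.241]);a=np.radians(1.8);ex=np.array([np.cos(a),np.sin(a)]);ey=np.array([-np.sin(a),np.cos(a)])
m=b-.037*ex-.003*ey; print(m,b+.037*ex)
plan((*m,.10,91.8))"
```

```text
[ 0.49511249 -0.24516072] [ 0.56898174 -0.2398378 ]
t 30.38 at [ 0.4373 -0.1067  0.0974] yaw 91.75 w 0.0077 j7 0.1
turn [ 0.01  0.   -0.01] shift [-3.51  1.34 -0.07] min rows 1.0 4.0
```

Emit:
carry_out(moves=[[-0.7, 0.27, 0, 0, 0, 0], [-0.7, 0.27, 0, 0, 0, 0], [-0.7, 0.27, 0, 0, 0, 0], [-0.7, 0.27, 0, 0, 0, 0], [-0.71, 0.26, 0, 0, 0, 0], [0, 0, 0, 0, 0, 0], [0, 0, 0, 0, 0, 0]])

```text
time: 31.25
ee_pos: [0.495, -0.2446, 0.0967]
eef_rot: [0.696, 0.718, 0.0, -0.0]
ft_force: [0.8, -0.0, -0.8]
width: 0.0076
grip_force: 20.0
```

```bash
python3 -c "
from h import *
plan((.4951,-.2452,.0208,91.8))"
```

```text
t 31.25 at [ 0.495  -0.2446  0.0967] yaw 91.71 w 0.0076 j7 0.27
turn [-0.   -0.   -0.01] shift [-0.02  0.    1.9 ] min rows 1.0 2.0
```

Emit:
carry_out(moves=[[0, 0, 0.6, 0, 0, 0], [0, 0, 0.6, 0, 0, 0], [0, 0, 0.4, 0, 0, 0], [0, 0, 0.2, 0, 0, 0], [0, 0, 0.08, 0, 0, 0], [0, 0, 0, 0, 0, 0]])

```text
time: 32.0
ee_pos: [0.4954, -0.2454, 0.0218]
eef_rot: [0.696, 0.718, 0.0, 0.0]
ft_force: [-0.4, -0.1, -1.0]
width: 0.0076
grip_force: 20.0
```

Emit:
carry_out(moves=[[0, 0, 0, 0, 0, 0], [0, 0, 0, 0, 0, 0], [0, 0, 0, 0, 0, 0], [0, 0, -0.3, 0, 0, 0], [0, 0, -0.8, 0, 0, 0], [0, 0, -0.8, 0, 0, 0], [0, 0, -0.3, 0, 0, 0], [0, 0, 0, 0, 0, 0]], fingers=24)

```text
time: 33.0
ee_pos: [0.4954, -0.2456, 0.11]
eef_rot: [0.696, 0.718, 0.0, 0.001]
ft_force: [0.1, -1.0, -0.6]
width: 0.0237
grip_force: 0.0
```

```bash
python3 -c "
from h import *
c=dict(np.load('w7.npz'))
a,b=fish(c,170+461/2,100+112/2,.0065),fish(c,170+551/2,100+123/2,.0065);print((a+b)/2,np.linalg.norm(a-b),np.degrees(np.arctan2(*(a-b)[::-1])))
plan((.5275,-.094,.10,156))"
```

```text
[ 0.53202603 -0.09324418] 0.040244417776304345 156.27782921370533
t 33.0 at [ 0.4954 -0.2456  0.11  ] yaw 91.77 w 0.0237 j7 0.28
turn [ 0.    0.01 -8.03] shift [0.81 3.79 0.25] min rows 9.0 4.0
```

Emit:
carry_out(moves=[[0, 0, 0, 0, 0, -0.9], [0, 0, 0, 0, 0, -0.9], [0, 0, 0, 0, 0, -0.9], [0, 0, 0, 0, 0, -0.9], [0, 0, 0, 0, 0, -0.9], [0, 0, 0, 0, 0, -0.9], [0, 0, 0, 0, 0, -0.9], [0, 0, 0, 0, 0, -0.9], [0, 0, 0, 0, 0, -0.83], [0.14, 0.63, 0, 0, 0, 0], [0.14, 0.63, 0, 0, 0, 0], [0.14, 0.63, 0, 0, 0, 0], [0.14, 0.63, 0, 0, 0, 0], [0.14, 0.63, 0, 0, 0, 0], [0.1, 0.64, 0.2, 0, 0, 0], [0, 0, 0, 0, 0, 0], [0, 0, 0, 0, 0, 0]], fingers=50)

```text
time: 35.12
ee_pos: [0.5269, -0.0946, 0.1006]
eef_rot: [0.208, 0.978, -0.0, -0.001]
ft_force: [-0.3, -0.5, 0.8]
width: 0.0503
grip_force: 0.0
```

```bash
python3 -c "
from h import *
plan((.5285,-.0938,.017,156))
c=viewer.camera('wrist');cv2.imwrite('pics/w8.png',cv2.resize(c['pixels'][160:280,245:395,::-1],None,fx=4,fy=4,interpolation=cv2.INTER_CUBIC));np.savez('w8.npz',**c)
W=world(dict(np.load('top0.npz')));print((W[155:172,358:368,2]*1000).round().astype(int))"
```

```text
t 35.12 at [ 0.5269 -0.0946  0.1006] yaw 156.0 w 0.0503 j7 1.04
turn [-0.   -0.01  0.  ] shift [-0.03  0.03  2.09] min rows 1.0 3.0
[[  12   13   -1    2   -1    4    2    2   -3    0]
 [  11   13   11   -1    3    1    2    0   -1    1]
 [  12    9   -1    1    1    1    0    0    2    4]
 [  14    1    2   -1    4   -1    1    3    0   -2]
 [   5    0    5   -3   -3    7   -3    1    2    2]
 [   2    2    0    5    0    2    5    3    1    3]
 [  -1    4    1    1    6    4    5    3    0    4]
 [   3    0    2    4    7    3    2    3    4    2]
 [   8   10    0    5    5    3    4    2    2    0]
 [  12    9    0    7    6    3    2    3    4    1]
 [  10   10   -1   -1    4   -1    1    4    2    2]
 [  10    3    5   -2    1    3    2    2 1044    1]
 [   6   -2    1    4    2    4    5    0    0    0]
 [   0   -2    0    4    0    2    5    1    4    3]
 [  -1   -2   -1    2    3    4    1    0    0   -2]
 [   2 1044    2    4    2   -2    1    0   -1    3]
 [   3    0    2   -1   -1    0    3   -3    0    2]]
```

View pics/w8.png

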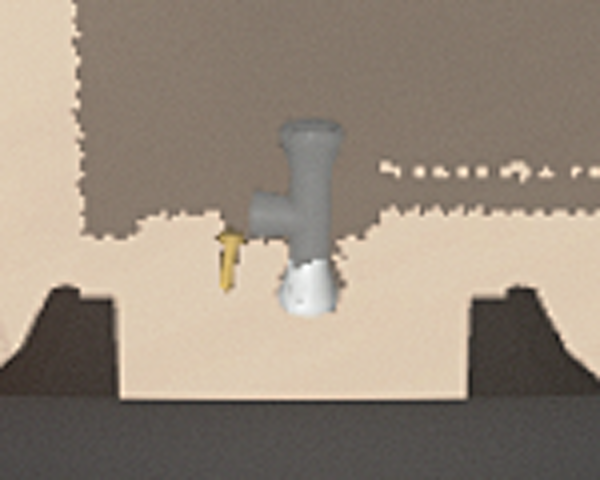

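A tiny brass screw lies beside the stub, around crop (230,262). I'll grip about 4 mm towards the far side and a little higher, so the fingers clear it.

```bash
python3 -c "
from h import *
c=dict(np.load('w8.npz'))
a,b=fish(c,245+312/4,160+119/4,.0065),fish(c,245+308/4,160+315/4,.0065);print((a+b)/2,np.linalg.norm(a-b),np.degrees(np.arctan2(*(a-b)[::-1])))
s=fish(c,245+248/4,160+215/4,.0065);print('stub',s)
for q in((230,236),(227,290)):print(pose(156).inv().apply([*(fish(c,245+q[0]/4,160+q[1]/4,.002)-(a+b)/2),0]))
m=(a+b)/2;a=np.radians(156);m=m+.004*np.array([np.cos(a),np.sin(a)]);print(m);plan((*m,.0185,156))"
```

```text
[ 0.53164051 -0.0936918 ] 0.04183091173166798 155.0706410821034
stub [ 0.52565025 -0.10484147]
[-0.00499732 -0.01659471  0.        ]
[-0.01700316 -0.0174216   0.        ]
[ 0.52798633 -0.09206485]
t 35.17 at [ 0.527  -0.0949  0.1008] yaw 155.96 w 0.0498 j7 1.04
turn [-0.   -0.01 -0.01] shift [0.01 0.08 2.06] min rows 1.0 3.0
```

Emit:
carry_out(moves=[[0.02, 0.05, 0.6, 0, 0, 0], [0, 0, 0.7, 0, 0, 0], [0, 0, 0.5, 0, 0, 0], [0, 0, 0.25, 0, 0, 0], [0, 0, 0, 0, 0, 0]])

```text
time: 35.8
ee_pos: [0.5274, -0.0918, 0.0191]
eef_rot: [0.208, 0.978, 0.0, -0.0]
ft_force: [0.7, 0.6, 1.0]
width: 0.0502
grip_force: 0.0
```

Emit:
carry_out(moves=[[0, 0, 0, 0, 0, 0], [0, 0, 0, 0, 0, 0], [0, 0, 0, 0, 0, 0], [0, 0, 0, 0, 0, 0], [0, 0, 0, 0, 0, 0], [0, 0, 0, 0, 0, 0]], fingers=0, force=25)

```text
time: 36.55
ee_pos: [0.5277, -0.0917, 0.0195]
eef_rot: [0.208, 0.978, -0.0, 0.0]
ft_force: [-0.4, 0.8, 2.0]
width: 0.0174
grip_force: 25.0
```

Emit:
carry_out(moves=[[0, 0, -0.4, 0, 0, 0], [0, 0, -0.8, 0, 0, 0], [0, 0, -0.8, 0, 0, 0], [0, 0, 0, 0, 0, -0.8], [0, 0, 0, 0, 0, -0.8], [0, 0, 0, 0, 0, -0.8], [0, 0, 0, 0, 0, -0.82], [0, 0, 0, 0, 0, 0]])

```text
time: 37.55
ee_pos: [0.5276, -0.0917, 0.1001]
eef_rot: [-0.015, 1.0, -0.0, 0.0]
ft_force: [1.0, -1.0, 0.2]
width: 0.017
grip_force: 25.0
```

```bash
python3 -c "
from h import *
plan((.569-.0035,-.2398,.10,181.8))
c=viewer.camera('wrist');cv2.imwrite('pics/w9.png',cv2.resize(c['pixels'][140:300,220:420,::-1],None,fx=3,fy=3));np.savez('w9.npz',**c)"
```

```text
t 37.55 at [ 0.5276 -0.0917  0.1001] yaw -178.25 w 0.017 j7 1.45
turn [-0.    0.   -0.01] shift [-0.83 -3.73  0.  ] min rows 1.0 4.0
```

View pics/w9.png

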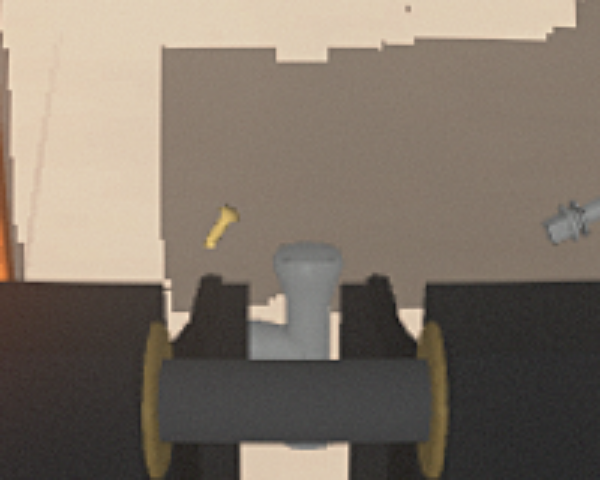

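The lug is held straight and the screw stayed where it was.

Emit:
carry_out(moves=[[-0.16, -0.75, 0, 0, 0, 0], [-0.16, -0.75, 0, 0, 0, 0], [-0.17, -0.75, 0, 0, 0, 0], [-0.17, -0.74, 0, 0, 0, 0], [-0.17, -0.74, 0, 0, 0, 0], [0, 0, 0, 0, 0, 0], [0, 0, 0, 0, 0, 0]])

```text
time: 38.48
ee_pos: [0.5654, -0.2388, 0.0995]
eef_rot: [-0.015, 1.0, 0.0, 0.0]
ft_force: [0.9, -0.4, -0.5]
width: 0.017
grip_force: 25.0
```

```bash
python3 -c "
from h import *
plan((.5655,-.2398,.0238,181.8))"
```

```text
t 38.48 at [ 0.5654 -0.2388  0.0995] yaw -178.26 w 0.017 j7 1.67
turn [ 0.    0.   -0.01] shift [-0.   -0.02  1.89] min rows 1.0 2.0
```

Emit:
carry_out(moves=[[0, -0.02, 0.6, 0, 0, 0], [0, 0, 0.6, 0, 0, 0], [0, 0, 0.4, 0, 0, 0], [0, 0, 0.2, 0, 0, 0], [0, 0, 0.07, 0, 0, 0], [0, 0, 0, 0, 0, 0]])

```text
time: 39.22
ee_pos: [0.5657, -0.2406, 0.0251]
eef_rot: [-0.015, 1.0, -0.0, 0.0]
ft_force: [0.3, 0.4, 0.0]
width: 0.0167
grip_force: 25.0
```

Emit:
carry_out(moves=[[0, 0, 0, 0, 0, 0], [0, 0, 0, 0, 0, 0], [0, 0, 0, 0, 0, 0], [0, 0, -0.3, 0, 0, 0], [0, 0, -0.8, 0, 0, 0], [0, 0, -0.8, 0, 0, 0], [0, 0, -0.8, 0, 0, 0], [0, 0, -0.8, 0, 0, 0], [0, 0.8, 0, 0, 0, 0], [0, 0.8, 0, 0, 0, 0], [0, 0.8, 0, 0, 0, 0], [0, 0.8, 0, 0, 0, 0], [0, 0.8, 0, 0, 0, 0], [0, 0.8, 0, 0, 0, 0], [0, 0, 0, 0, 0, 0]], fingers=30)

```text
time: 41.1
ee_pos: [0.5595, -0.0454, 0.1657]
eef_rot: [-0.018, 1.0, 0.0, 0.001]
ft_force: [-0.4, 0.1, 0.1]
width: 0.0298
grip_force: 0.0
```

```bash
python3 -c "
from h import *
t=viewer.camera('top');cv2.imwrite('pics/top2.png',cv2.resize(t['pixels'][105:260,140:475,::-1],None,fx=2.38,fy=2.38,interpolation=cv2.INTER_CUBIC))"
```

```text
(no output)
```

View pics/top2.png

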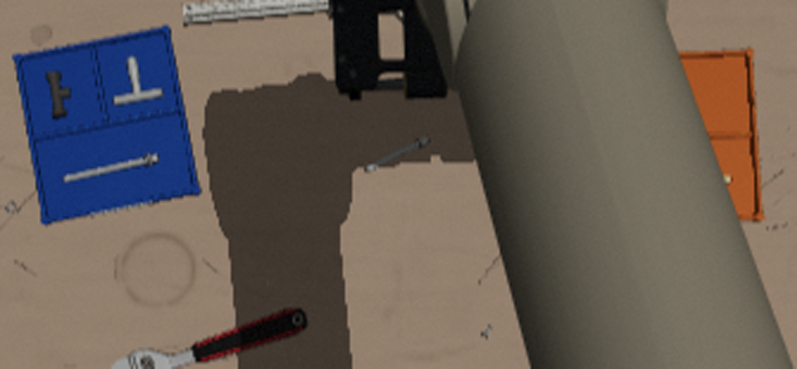

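The arm hides the orange tray here. I've used up my picture views (15 viewed, one over the limit of 14), so I'll move the arm clear and check the tray by numbers.

Emit:
carry_out(moves=[[0, 0.8, -0.3, 0, 0, 0], [0, 0.8, -0.3, 0, 0, 0], [0, 0.8, -0.3, 0, 0, 0], [0, 0.8, -0.3, 0, 0, 0], [0, 0.8, 0, 0, 0, 0], [0, 0.8, 0, 0, 0, 0], [0, 0.8, 0, 0, 0, 0], [0, 0.8, 0, 0, 0, 0], [0, 0, 0, 0, 0, 0]])

```text
time: 42.28
ee_pos: [0.5511, 0.2091, 0.213]
eef_rot: [-0.017, 1.0, 0.001, 0.0]
ft_force: [0.2, -0.3, -0.7]
width: 0.0301
grip_force: 0.0
```

```bash
python3 - <<'E'
from h import *
c=viewer.camera('top');M=R.from_quat(c['orientation']).as_matrix();W=world(c)
H=cv2.cvtColor(c['pixels'],cv2.COLOR_RGB2HSV);s=(slice(128,198),slice(393,457))
m=np.zeros((400,640),np.uint8);m[s]=((H[s][...,1]<165)).astype(np.uint8)
k,l,st,ce=cv2.connectedComponentsWithStats(m)
a=np.radians(1.8);Q=np.array([[np.cos(a),np.sin(a)],[-np.sin(a),np.cos(a)]])
for i in range(1,k):
    if st[i,4]<15: continue
    v,u=np.nonzero(l==i);d=np.stack([(u-c['cx'])/c['fx'],(v-c['cy'])/c['fy'],np.ones(len(u))],-1)@M.T
    P=(c['xyz']+d*((.01-c['xyz'][2])/d[:,2])[:,None])[:,:2]
    T=(P-[.532,-.241])@Q.T
    print(st[i,4],'tray frame mm',cv2.minAreaRect((T*1000).astype(np.float32)),'z',np.median(W[l==i][:,2]),'rgb',np.median(c['pixels'][l==i],0))
E
```

```text
123 tray frame mm ((34.6345329284668, -0.6239852905273438), (40.824180603027344, 18.40220069885254), 0.8356584906578064) z 0.013972517273662888 rgb [118. 105.  98.]
137 tray frame mm ((-38.770511627197266, 0.50286865234375), (83.92933654785156, 8.435094833374023), 88.4782485961914) z 0.010174895046517918 rgb [137. 110.  75.]
```

Both parts lie flat within 3 mm of their compartment centres, and the arm is touching nothing.

```bash
python3 -c "
from bench import r
print(r.close_job())"
```

```text
the job is handed in; nothing more can be done
None
```

Both kits are made up and handed in at about 42 s: all five parts are flat and centred in their compartments, the short silver and red rods were not touched, and I viewed 15 pictures, one over the limit of 14.

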